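# Lock the cam-arm coupler onto the rinse tank's adapter

## Task

Close the rinse tank: set the coupler cap upright over the groove adapter on the tank, push it down gently until the stiff seal plunger is fully home, and only then swing both cam arms down together until they lie along the coupler's sides, locked. Feel for the seal, since the adapter may be screwed in more or less deep, and never bear on the tank harder than about 60 N; let go at the end and leave the vials and the label roll where they stand.

Things in the scene. Friction and masses are not known exactly. Their poses are not given: they have to be found in the camera images.
- port (a point): On the adapter's vertical axis, 65 mm above the desk, at the top of the grey collar on the tank. The lip at the adapter's top stands 57 to 75 mm above this point (unknown: the adapter is screwed in more or less deep, and stays so). From the collar up: stem 24 mm across, flange 40, spigot 31, groove 21, lip 31 with a 2 mm bevel, and the black seal plunger 20 mm across.
- seal (a joint): Black seal plunger in the adapter's top, in m: 0 = standing 10 mm above the lip, 0.009 = fully home, 1 mm above the lip, on a hard stop. It takes about 14 N to push down and stays where it is left. Starts at 0 to 0.002. Home (before the arms are swung past 0.5 rad) means within 1.5 mm of the stop.
- coupler_mid (a point): Centre of the loose coupler cap, on its axis, 18 mm above its mouth; z up. The bore, 34 mm wide and 30 mm deep, fits over the adapter's lip with 1.5 mm play; its ceiling meets the plunger and pushes it. At home the mouth is 29 mm below the lip's top. Cam arms stand out at its own +y and -y sides: grip the cup across its x axis, about 25 mm above the mouth.
- cam_left (a joint): Dark cam arm on the coupler's +y side, rad: 0 = straight out, negative = raised, 1.57 = down along the side, locked (hard stop). Pivot 24 mm from the coupler's axis, 2 mm above coupler_mid; reach 37 mm, 5 mm thick. Hinge friction 0.16 Nm. Over the last 50 degrees its nose enters the groove and pulls the coupler down; with the coupler not home it can jam on the lip.
- cam_right (a joint): The same on the coupler's -y side. Fingers 80 to 85 mm apart, pressing on both outer ends from above, swing the arms to about 1.0 rad, when their ends slip in between the fingers (35 mm below the pivots); squeezing then brings them to the stop. Locked, they measure 53 mm over their backs. One may not be past 1.1 rad with the other short of 0.5.
- cam_left_tip (a point): Outer end of the +y cam arm, 33 mm from its pivot, mid-thickness.
- cam_right_tip (a point): Outer end of the -y cam arm, 33 mm from its pivot, mid-thickness.
- coupler: The aluminium coupler with its arms (about 0.26 kg): a round cup 41 mm across, 35 mm high, flat closed top, standing mouth down on the desk at first. It may sit on the adapter at any yaw. Origin at the centre of its mouth.
- tank: White rinse tank, fixed, 124 x 170 mm, top 60 mm above the desk, carrying the steel adapter and its seal; yaw varies. Origin on the adapter's axis at desk level, z up. Bearing on it or its adapter with over 60 N breaks it.
- vial_near: Bystander: dropper vial 23 mm across, 64 mm high, right of and beyond the tank. Origin at its foot.
- vial_left: Bystander: dropper vial 23 mm across, 64 mm high, left of the tank. Origin at its foot.
- roll: Bystander: label roll lying flat, 68 mm across, 30 mm high, left of the tank. Origin at its underside.
Not all that is in view belongs to the job. Of the things like the coupler, leave any that is brown, green or yellow; of the rest the smaller one is meant.

How it is judged:
On the way, in this order (a step that is already met when the one before it is completed fails the run):
1. the coupler is on the adapter and has pushed the seal plunger home (within 1.5 mm), arms still up (horizontal distance between coupler_mid and port below 0.004 m and height (world z) of coupler_mid below 0.134 m and value of joint seal above 0.0075 m and angle between coupler_mid's own z axis and vertical below 0.15 rad and value of joint each of cam_left, cam_right below 0.5 rad), for 0.2 s.
2. both cam arms are down (value of joint each of cam_left, cam_right above 1.45 rad), for 0.2 s.
At the end, for the whole second after the job is handed in: The coupler sits upright (within 0.1 rad) on the adapter, centred within 4 mm, the seal plunger pressed home within 1.5 mm, both cam arms down within 0.12 rad of their stop, everything at rest and released (all of step 2 and value of joint seal above 0.0075 m and horizontal distance between coupler_mid and port below 0.004 m and height (world z) of coupler_mid below 0.134 m and angle between coupler_mid's own z axis and vertical below 0.1 rad and linear speed of coupler below 0.01 m/s); the robot touches nothing.
It fails at once if the coupler is borne on the tank's adapter with more than 60 N (contact force between coupler and tank above 60 N).
It fails at once if the robot bears on the tank with more than 60 N (contact force between any of the fingers, the arm and tank above 60 N).
It fails at once if the arms are swung one after the other (one past 1.1 rad with the other still above 0.5 rad) ((value of joint cam_left above 1.1 rad and value of joint cam_right below 0.5 rad) or (value of joint cam_right above 1.1 rad and value of joint cam_left below 0.5 rad)).
It fails at once if a vial or the label roll is moved by more than 25 mm (distance of any of vial_near, vial_left, roll from where it was at the start of the episode above 0.025 m).
It also fails if it takes over 59 s, if anything falls off the work surface, if the arm or the gripper's body presses on something with over 40 N, if the wrist force passes 120 N, or if a joint passes its speed limit or range.

## Robot

A 7-joint arm with a two-finger parallel gripper is mounted at the origin on a cart in front of the work surface, level with it; the furniture and walls round the work are solid. World frame = base frame: x ahead of the robot, y to its left, z up, the work surface at z = 0. Lengths are in m, angles in rad, forces in N, time in s.
With the tool pointing down it reaches from about 0.425 to 0.875 m from the base axis. Payload 4.7 kg.
Tool frame: the origin (TCP) lies at the very end of the fingers, on their centre line; the grasp point (between the pads) lies 19 mm behind it; z points along the fingers, y is the direction in which the jaws open and shut (so a half turn about z gives the same grasp; the last joint's range is limited). The gripper opens to 87 mm and grips with 3 to 60 N. Pads are 19 mm wide; open, the fingers measure 117 mm over their backs; the gripper's body (75 mm by 190 mm) begins 51 mm behind the grasp point.
Start: joints at [1.319, 0.321, -0.07, 1.45, 0.023, 1.371, -0.057], TCP at [0.171, -0.627, 0.223] pointing down, gripper open.
Joint ranges: [-2.86, 2.86], [-0.3, 2.09], [-1.38, 1.24], [0.06, 2.45], [-1.56, 4.7], [0.09, 2.05], [-2.69, 2.69]. Speed limits (rad/s): [2.57, 2.57, 3.14, 3.14, 3.14, 3.14, 3.14].

## Interface

Orientations are given as a rotation vector (axis times angle).
In Python, from bench import ctrl gives the robot as it stands. The module is installed in compiled form; this text tells all that it offers.
- The arm moves only by the tool move_arm, never from a script. Its arguments are lists of equal length, an entry for each row: "dp": the shift along the tool's x, y, z in units of 30 mm (1.0 is 30 mm), a list of three; "turn": the turn about the tool's z in units of 5 degrees (1.0 is 5 degrees); "jaw": the opening, from -1 (shut) to 1 (fully open). A call has 1 to 5 rows; each row is the pose to reach, as a shift and turn from the pose commanded when the call began, along the tool's axes at that moment; what a row does not reach only later rows make up. A row lasts 1/10 s, in which the tool goes at most 50 mm and 8.59 degrees, less where a joint would pass 70% of its speed; a pose out of reach is approached as far as the arm can. A call with a gripper value outside its range is refused whole. The fingers move at their own pace and stop on an object; "grip_force" is the grip in N (left out, the last holds). Time passes only in rows, so rows that repeat a pose let the fingers close. It gives the time, the measured TCP pose, the force and the opening at its end, in the units of the state.
- ctrl.get_state(): the state, without advancing time (a new reading comes with each control period).
- ctrl.get_image(name): name is "scene" or "top" or "wrist"; returns the picture (384x512x3 uint8, red, green, blue); there is no depth.
- ctrl.camera_info(name): a dict with "intrinsics" (3x3 intrinsics, pixels), "extrinsics" (4x4, takes a point from world to camera coordinates). Camera axes: x right, y up, looking along -z (the intrinsics and any distortion apply to the point x, -y, -z); pixel columns grow to the right and rows downward; lengths in m; the calibration is good to about 2 mm. A picture is of the moment at which its call begins: read the wrist's pose just before it. camera_info takes no time and is no camera call; for the wrist camera it gives the pose at the moment of the call.
- ctrl.close_job(): hands the job in, once; it reports no verdict.
Trained networks look in the newest picture that a camera, given by its name, has taken for a name from the list of things; names that differ only in an ending like _2 or _b are one class to them, and where a whole thing is asked for, a point or a joint stands for the part that bears it (a point fixed in the world has none). Each returns a list of dicts, best first, with "confidence" (0 to 1); they miss things now and then, are a little off and sometimes report something else, mostly with a low value. They report only what shows in the picture. A call takes as long as a camera call. They do not tell look-alikes from the thing itself.
- ctrl.look_for(camera, target): "rect" ([centre column, centre row, width, height] in pixels, round what is visible of it).
- ctrl.masks_of(camera, target): "region" (384x512 bool, what is visible of it) and "rect" ([centre column, centre row, width, height] in pixels, round what is visible of it).
The state is a dict: "time": time; "joint_positions": joint angles; "qd": joint speeds; "joint_torque": joint torques, N m; "position": TCP position; "tool_rot": TCP orientation; "ft_force": force on the tool from outside, world axes, zero at the start; "torque": the same for the moment, N m; "grip_width": opening from 0.0 (shut) to 1.0 (fully open).
Only numpy, scipy, OpenCV 4.12 (cv2) and the standard library are available. Lean on these libraries where they do the work, as an engineer would, in place of code of your own. Each camera call takes 0.05 s, during which the arm holds its last target. There are 200 camera calls.

## Working session

There is one attempt and no reset: what is moved stays moved. The work goes in short steps, Python scripts to look and compute and a tool call to move; the robot and the scene stay as the last step left them, time stands still between calls to the robot, and variables do not carry over. Pictures are saved under pics/ and viewed, about 8 in all and at most 12, crops included, and the job is handed in when it is done.

Besides the shell and the picture viewer there is one more tool, called as name([rows], argument=value, ...), one row to a line, values as JSON. move_arm: Moves the arm, as the interface text tells. Its arguments: {"type":"object","properties":{"dp":{"type":"array","items":{"type":"array","items":{"type":"number"}}},"turn":{"type":"array","items":{"type":"number"}},"jaw":{"type":"array","items":{"type":"number"}},"grip_force":{"type":"number"}},"required":["dp","turn","jaw"]}

```bash
mkdir -p pics
cat > h.py <<'E'
import numpy as np, cv2
from scipy.spatial.transform import Rotation as R
from bench import ctrl
def save(cam,name):
    im=ctrl.get_image(cam); cv2.imwrite(f'pics/{name}.png',im[:,:,::-1]); return im
def proj(cam,P,ci=None):
    ci=ci or ctrl.camera_info(cam); K=np.array(ci['intrinsics']);E=np.array(ci['extrinsics'])
    p=(E@np.append(P,1))[:3]; p=p*[1,-1,-1]; q=K@p; return q[:2]/q[2]
def ray(cam,uv,z,ci=None):
    ci=ci or ctrl.camera_info(cam); K=np.array(ci['intrinsics']);E=np.array(ci['extrinsics'])
    d=np.linalg.inv(K)@[uv[0],uv[1],1]; d=d*[1,-1,-1]; d=E[:3,:3].T@d; c=-E[:3,:3].T@E[:3,3]
    return c+d*(z-c[2])/d[2]
def st():
    s=ctrl.get_state(); r=R.from_rotvec(s['tool_rot']).as_matrix()
    print('t',round(s['time'],2),'p',np.round(s['position'],4),'x',np.round(r[:,0],3),'y',np.round(r[:,1],3),'F',np.round(s['ft_force'],1),'g',round(s['grip_width'],3))
    return s,r
E
python3 - <<'E'
from h import *
s,r=st()
a=save('scene','s0');b=save('top','t0')
cv2.imwrite('pics/both0.png',np.vstack([cv2.resize(a,(400,300)),cv2.resize(b,(400,300))])[:,:,::-1])
for c in ('scene','top'):
    ci=ctrl.camera_info(c); E=np.array(ci['extrinsics']); print(c,np.round(-E[:3,:3].T@E[:3,3],3))
    for t in ('coupler','tank','cam_left','seal','vial_near','roll'):
        for d in ctrl.look_for(c,t): print(c,t,round(d['confidence'],2),np.round(d['rect']), np.round(ray(c,d['rect'][:2],.02,ci),3))
E
```

```text
t 0.0 p [ 0.1705 -0.6266  0.2215] x [ 0.965  0.263 -0.   ] y [ 0.263 -0.965 -0.002] F [ 0.   0.2 -0.5] g 1.001
scene [-0.512  0.595  0.677]
scene coupler 0.57 [272. 239.  26.  11.] [ 0.41  -0.138  0.02 ]
scene coupler 0.46 [276. 223.  28.   6.] [ 0.498 -0.23   0.02 ]
scene coupler 0.42 [380. 203.  12.  11.] [ 0.382 -0.697  0.02 ]
scene tank 0.59 [189. 239.  54.  50.] [0.587 0.094 0.02 ]
scene vial_near 0.6 [240. 207.   7.  14.] [ 0.7   -0.198  0.02 ]
scene vial_near 0.36 [277. 223.  28.  10.] [ 0.498 -0.23   0.02 ]
scene roll 0.86 [143. 283.  26.  21.] [0.431 0.323 0.02 ]
top [ 0.396 -0.187  1.716]
top coupler 0.73 [275. 209.  31.  12.] [ 0.512 -0.246  0.02 ]
top coupler 0.69 [330. 227.  28.  47.] [ 0.448 -0.441  0.02 ]
top coupler 0.6 [246. 235.  13.  35.] [ 0.421 -0.142  0.02 ]
top coupler 0.57 [395. 234.  19.  48.] [ 0.425 -0.668  0.02 ]
top coupler 0.51 [234. 189.  20.  25.] [ 0.585 -0.098  0.02 ]
top coupler 0.3 [258. 162.   7.   2.] [ 0.681 -0.185  0.02 ]
top tank 0.74 [173. 201.  57.  48.] [0.54  0.117 0.02 ]
top cam_left 0.64 [398. 216.  10.  18.] [ 0.489 -0.681  0.02 ]
top cam_left 0.58 [247. 224.   2.   8.] [ 0.458 -0.145  0.02 ]
top cam_left 0.57 [319. 242.  11.  15.] [ 0.398 -0.398  0.02 ]
top cam_left 0.54 [242. 179.   4.   7.] [ 0.62  -0.128  0.02 ]
top cam_left 0.53 [262. 211.  11.  10.] [ 0.505 -0.2    0.02 ]
top roll 0.83 [116. 232.  27.  17.] [0.431 0.316 0.02 ]
```

View pics/t0.png

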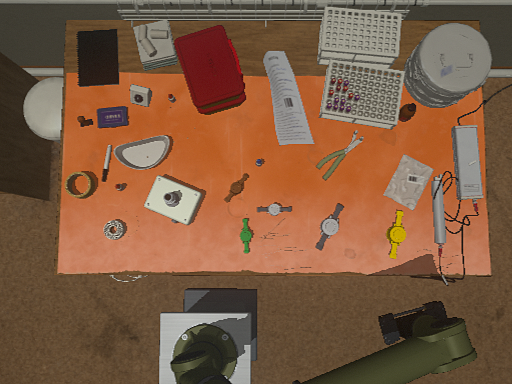

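View pics/s0.png

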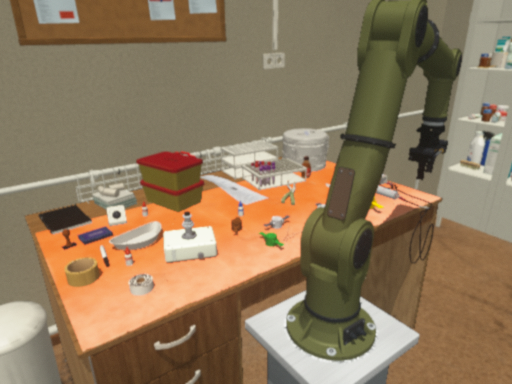

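The meant coupler is the small grey one at top (275,209). The larger grey one is at (330,227), and the adapter is at (172,198). I'll move above the small one.

move_arm([
  [1.4, -0.9, 0],
  [2.8, -1.8, 0],
  [4.2, -2.7, 0],
  [5.6, -3.6, 0],
  [7, -4.5, 0],
], turn=[0, 0, 0, 0, 0], jaw=[1, 1, 1, 1, 1])

```text
time: 1.2
position: [0.339, -0.4402, 0.2229]
tool_rot: [3.113, 0.416, 0.0]
ft_force: [1.3, -0.6, 0.3]
grip_width: 0.996
```

move_arm([
  [1.4, -0.9, 0],
  [2.8, -1.8, 0],
  [4.2, -2.7, 0],
  [5.6, -3.6, 0],
  [6.5, -4.5, 0],
], turn=[0, 0, 0, 0, 0], jaw=[1, 1, 1, 1, 1])

```text
time: 1.7
position: [0.493, -0.2573, 0.2229]
tool_rot: [-3.113, -0.421, -0.003]
ft_force: [0.3, -0.6, -0.4]
grip_width: 1.003
```

Run:
```python
from h import *
s,r=st(); print(np.round(s['joint_positions'],3))
ci=ctrl.camera_info('wrist'); im=save('wrist','w0'); save('top','t1')
for t in ('coupler','cam_left'):
    for d in ctrl.masks_of('wrist',t):
        ys,xs=np.nonzero(d['region']); u=(xs.mean(),ys.mean())
        print(t,round(d['confidence'],2),np.round(d['rect']),len(xs),np.round(ray('wrist',u,.025,ci),4),np.median(im[d['region']],axis=0))
for d in ctrl.masks_of('top','coupler'):
    ys,xs=np.nonzero(d['region']); P=np.array([ray('top',(x,y),.02)[:2] for x,y in zip(xs,ys)])
    w,v=np.linalg.eigh(np.cov(P.T)); print('top',np.round(d['rect']),np.round(P.mean(0),4),np.degrees(np.arctan2(v[1,1],v[0,1])))
for u in [(172,198),(172,196)]: print(ray('top',u,.13))
```

```text
t 1.7 p [ 0.493  -0.2573  0.2229] x [0.964 0.265 0.002] y [ 0.265 -0.964  0.   ] F [ 0.3 -0.6 -0.4] g 1.003
[ 0.808  0.143 -0.41   1.677  0.058  1.333 -0.915]
coupler 0.91 [378. 236. 109.  99.] 2135 [ 0.4706 -0.4381  0.025 ] [152. 134. 131.]
coupler 0.87 [250. 155.  94.  38.] 1703 [ 0.513  -0.2389  0.025 ] [177. 152. 147.]
coupler 0.64 [157. 194.  39.  81.] 1600 [ 0.427  -0.1398  0.025 ] [ 97. 217. 116.]
coupler 0.63 [158.  59.  83.  79.] 2409 [ 0.5895 -0.1072  0.025 ] [175. 113.  72.]
coupler 0.47 [242.   8.  15.  16.] 220 [ 0.67   -0.1886  0.025 ] [170.  137.  123.5]
cam_left 0.76 [182.  37.  34.  32.] 493 [ 0.6215 -0.1321  0.025 ] [172. 109.  70.]
cam_left 0.73 [ 27.  70.  53. 126.] 4171 [0.5355 0.0458 0.025 ] [135. 131. 122.]
cam_left 0.7 [218. 146.  31.  16.] 313 [ 0.5122 -0.1978  0.025 ] [165. 147. 147.]
cam_left 0.55 [163. 173.  14.  25.] 326 [ 0.4625 -0.1381  0.025 ] [102.5 217.  116. ]
cam_left 0.49 [333. 275.  19.  21.] 253 [ 0.3818 -0.3993  0.025 ] [134. 123. 124.]
top [330. 230.  26.  44.] [ 0.4503 -0.4334] 151.81652381002039
top [396. 234.  22.  44.] [ 0.4285 -0.6704] 168.34223055419997
top [235. 188.  24.  23.] [ 0.5884 -0.1039] 141.7550077290205
top [248. 236.  11.  34.] [ 0.4196 -0.1386] -177.85832757460534
[0.54117373 0.10189229 0.13      ]
[0.54786533 0.10203134 0.13      ]
```

View pics/w0.png

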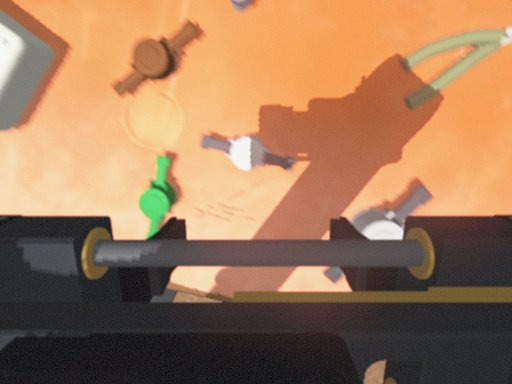

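move_arm([
  [0.4, -0.2, 0.5],
  [0.8, -0.3, 1],
  [0.8, -0.3, 2],
  [0.8, -0.3, 2.5],
  [0.8, -0.3, 3],
], turn=[-1.7, -3.4, -5.1, -6.8, -8.5], jaw=[1, 1, 1, 1, 1])

```text
time: 2.45
position: [0.5098, -0.2476, 0.1313]
tool_rot: [-2.749, -1.52, 0.002]
ft_force: [-0.0, 0.7, -0.0]
grip_width: 1.0
```

move_arm([
  [0, 0, 0],
  [0, 0, 0],
  [0, 0, 0],
  [0, 0, 0],
  [0, 0, 0],
], turn=[-1.7, -3.4, -5.1, -6.9, -6.9], jaw=[1, 1, 1, 1, 1])

```text
time: 2.95
position: [0.5102, -0.2477, 0.1324]
tool_rot: [2.181, 2.261, -0.001]
ft_force: [0.4, 0.1, -0.4]
grip_width: 1.002
```

Run:
```python
from h import *
s,r=st(); print(np.round(s['joint_positions'],3))
ci=ctrl.camera_info('wrist'); E=np.array(ci['extrinsics']); print('cam',-E[:3,:3].T@E[:3,3])
im=save('wrist','w1')
for t in ('coupler','cam_left'):
    for d in ctrl.masks_of('wrist',t):
        ys,xs=np.nonzero(d['region']); P=np.array([ray('wrist',(x,y),.022,ci)[:2] for x,y in zip(xs,ys)])
        w,v=np.linalg.eigh(np.cov(P.T))
        print(t,round(d['confidence'],2),np.round(d['rect']),len(xs),np.round(P.mean(0),4),'yaw',np.degrees(np.arctan2(v[1,1],v[0,1])))
```

```text
t 2.95 p [ 0.5102 -0.2477  0.1324] x [-0.036  0.999 -0.001] y [ 0.999  0.036 -0.001] F [ 0.4  0.1 -0.4] g 1.002
[ 0.893  0.254 -0.558  1.758  0.146  1.171  0.327]
cam [ 0.50714835 -0.17921024  0.29362394]
coupler 0.97 [261. 178.  43. 124.] 2850 [ 0.512  -0.2365] yaw 90.798236706212
coupler 0.65 [359.  43.  99.  83.] 4298 [ 0.5919 -0.1078] yaw 143.08261334979463
cam_left 0.97 [206.  69.  44.  20.] 751 [ 0.4613 -0.1372] yaw -178.4187543408823
cam_left 0.93 [264. 140.  18.  40.] 594 [ 0.5114 -0.1966] yaw 89.411814201315
cam_left 0.64 [388.  67.  40.  41.] 746 [ 0.6206 -0.1306] yaw 142.24798315161212
```

View pics/w1.png

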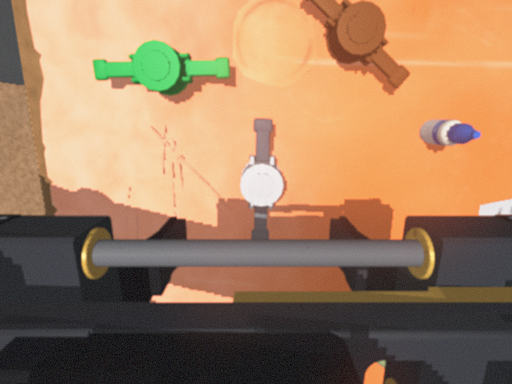

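Run:
```python
from h import *
s,r=st()
c=ray('wrist',(262,185.5),.035); t=ray('wrist',(262.5,119),.022); print(c,t)
d=c-s['position']; print('tool',r.T@d/.03)
```

```text
t 3.1 p [ 0.5108 -0.2466  0.1325] x [-0.034  0.999 -0.   ] y [ 0.999  0.034 -0.   ] F [ 0.2 -0.1  0.5] g 1.0
[ 0.51355958 -0.23857403  0.035     ] [ 0.51188183 -0.17857387  0.022     ]
tool [0.26533287 0.10347024 3.2496088 ]
```

move_arm([
  [0.25, 0.1, 1.2],
  [0.25, 0.1, 2.4],
  [0.25, 0.1, 3.4],
  [0.25, 0.1, 4.1],
  [0.25, 0.1, 4.1],
], turn=[0.2, 0.2, 0.2, 0.2, 0.2], jaw=[1, 1, 1, 1, 1])

```text
time: 3.6
position: [0.5112, -0.237, 0.0064]
tool_rot: [-2.196, -2.238, 0.003]
ft_force: [-1.2, -0.3, 0.1]
grip_width: 1.001
```

move_arm([
  [0, 0, 0.1],
  [0, 0, 0.1],
  [0, 0, 0.1],
  [0, 0, 0.1],
  [0, 0, 0.1],
], turn=[0, 0, 0, 0, 0], jaw=[0.2, -0.2, -0.4, -0.6, -0.6], grip_force=40)

```text
time: 4.1
position: [0.5145, -0.238, 0.0073]
tool_rot: [2.197, 2.244, 0.0]
ft_force: [-0.8, -0.5, 0.1]
grip_width: 0.63
```

move_arm([
  [0, 0, 0],
  [0, 0, 0],
  [0, 0, 0],
  [0, 0, 0],
  [0, 0, 0],
], turn=[0, 0, 0, 0, 0], jaw=[-0.6, -0.6, -0.6, -0.6, -0.6])

```text
time: 4.6
position: [0.5139, -0.2378, 0.0067]
tool_rot: [-2.198, -2.245, 0.001]
ft_force: [-1.7, -0.2, 3.0]
grip_width: 0.448
```

move_arm([
  [0, 0, -1],
  [0, 0, -2.4],
  [0, 0, -4],
  [0, 0, -5.5],
  [0, 0, -6.5],
], turn=[0, 0, 0, 0, 0], jaw=[-0.6, -0.6, -0.6, -0.6, -0.6])

```text
time: 5.1
position: [0.515, -0.2377, 0.2045]
tool_rot: [2.195, 2.243, 0.002]
ft_force: [0.5, -0.2, -2.8]
grip_width: 0.456
```

Run:
```python
from h import *
s,r=st(); print(np.round(s['joint_positions'],3))
a=save('wrist','w2')
for n in ('tank','seal','port'):
    for d in ctrl.masks_of('top' if 0 else 'wrist',n): print('w',n,d['confidence'],d['rect'])
b=save('top','t2');c=save('scene','s2')
for cam in ('top','scene'):
  for n in ('tank','seal'):
    for d in ctrl.masks_of(cam,n): print(cam,n,d['confidence'],d['rect'])
cr=cv2.resize(b[165:235,130:290],(640,280),interpolation=cv2.INTER_CUBIC)
cs=cv2.resize(c[190:280,140:300],(640,360),interpolation=cv2.INTER_CUBIC)
cv2.imwrite('pics/c2.png',np.vstack([cr,cs])[:590,:,::-1])
```

```text
t 5.1 p [ 0.515  -0.2377  0.2045] x [-0.022  1.    -0.002] y [1.    0.022 0.003] F [ 0.5 -0.2 -2.8] g 0.456
[ 0.895  0.194 -0.575  1.673  0.11   1.303  0.322]
scene tank 0.69 [188.2, 237.0, 52.3, 46.8]
scene seal 0.46 [142.3, 284.0, 26.0, 18.7]
```

View pics/c2.png

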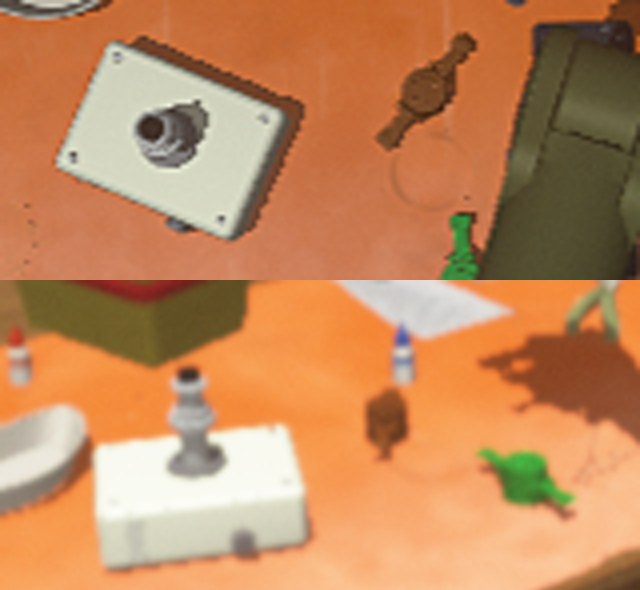

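Run:
```python
from h import *
from scipy.optimize import least_squares
cs=[('top',(168,197)),('scene',(187,212.5))]
i={c:ctrl.camera_info(c) for c,_ in cs}
f=lambda p:np.concatenate([proj(c,p,i[c])-u for c,u in cs])
o=least_squares(f,[.54,.1,.13]);print(o.x,o.fun)
```

```text
[0.54352989 0.11323446 0.14350541] [-0.15279902 -0.09247609  0.17605481  0.02603971]
```

move_arm([
  [1.5, 0.2, 0],
  [3.1, 0.4, 0],
  [4.7, 0.7, 0],
  [6.3, 1, 0],
  [7.9, 1.1, 0],
], turn=[0, 0, 0, 0, 0], jaw=[-0.6, -0.6, -0.6, -0.6, -0.6])

```text
time: 6.1
position: [0.5421, 0.0019, 0.2011]
tool_rot: [-2.198, -2.245, -0.0]
ft_force: [0.6, -0.2, -2.6]
grip_width: 0.455
```

Run:
```python
from h import *
s,r=st(); print(np.round(s['joint_positions'],3))
ci=ctrl.camera_info('wrist');E=np.array(ci['extrinsics']); print('cam',-E[:3,:3].T@E[:3,3])
a=save('wrist','w3')
for n in ('tank','seal','cam_left','coupler'):
    for d in ctrl.masks_of('wrist',n): print('w',n,d['confidence'],np.round(d['rect'],1))
print(proj('wrist',[.5435,.1132,.1435],ci))
```

```text
t 6.1 p [0.5421 0.0019 0.2011] x [-0.021  1.     0.   ] y [1.    0.021 0.   ] F [ 0.6 -0.2 -2.6] g 0.455
[ 0.627  0.163 -0.744  1.729  0.114  1.294 -0.12 ]
cam [0.5399893  0.07025218 0.36241775]
w tank 0.67 [263.1  84.2 172.7 168.4]
w seal 0.74 [262.8  51.   28.2  28.9]
w cam_left 0.92 [257.6 175.6  32.9  77.8]
w coupler 0.8 [260.6 214.4  75.6 153.7]
w coupler 0.55 [267.   83.2 177.8 166.3]
[264.33861205  55.96087689]
```

View pics/w3.png

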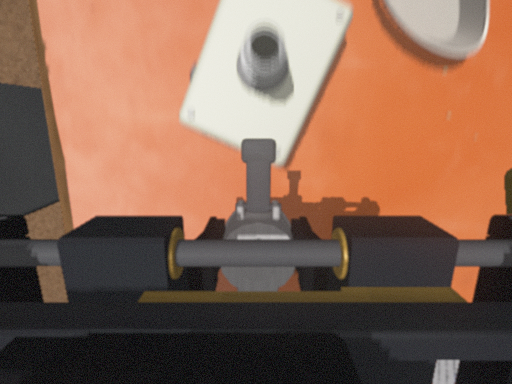

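Run:
```python
import cv2
a=cv2.imread('pics/w3.png')[0:120,200:330]
cv2.imwrite('pics/w3c.png',cv2.resize(a,None,fx=5,fy=5,interpolation=cv2.INTER_CUBIC)[:600])
```

```text
(no output)
```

View pics/w3c.png

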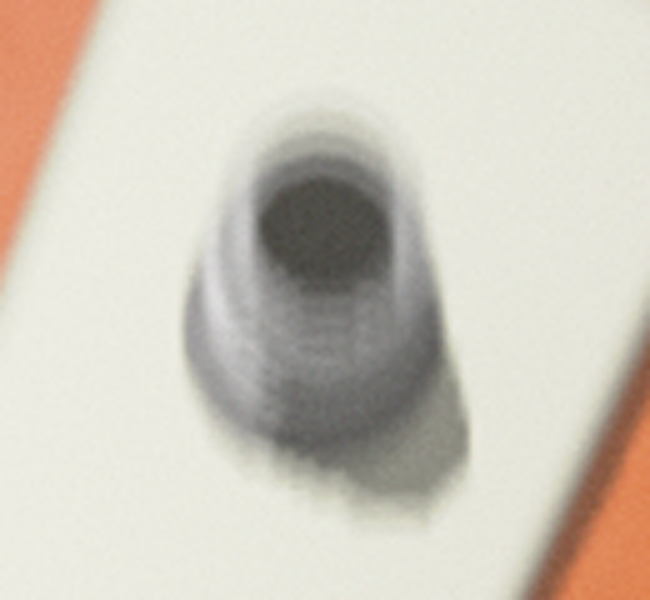

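Run:
```python
from h import *
s,r=st()
ci=ctrl.camera_info('wrist'); im=save('wrist','w4')
g=cv2.cvtColor(im,cv2.COLOR_RGB2GRAY)[0:100,210:320]
print(g.min())
m=(g<g.min()+35).astype(np.uint8); n,l,stt,c=cv2.connectedComponentsWithStats(m)
K=np.array(ci['intrinsics'])
for i in range(1,n):
    if stt[i,4]>100:
        u=c[i]+[210,0]; print(stt[i],u,[np.round(ray('wrist',u,z,ci),4) for z in (.132,.143,.150)])
print('px/m',np.hypot(*(proj('wrist',[.5535,.113,.143],ci)-proj('wrist',[.5335,.113,.143],ci)))/.02, K[0,0])
cv2.imwrite('pics/w4c.png',cv2.resize(im[0:120,200:330],None,fx=5,fy=5,interpolation=cv2.INTER_CUBIC)[:600,:,::-1])
for d in ctrl.look_for('wrist','cam_left'): print(d)
```

```text
t 6.35 p [ 5.417e-01 -5.000e-04  2.010e-01] x [-0.022  1.    -0.001] y [ 1.     0.022 -0.001] F [-0.3 -0.6 -2.1] g 0.454
66
[ 42  33  27  33 690] [265.16231884  48.47681159] [array([0.5436, 0.118 , 0.132 ]), array([0.5434, 0.1156, 0.143 ]), array([0.5433, 0.1141, 0.15  ])]
[ 43  67  36  28 332] [271.46987952  85.06325301] [array([0.5491, 0.0927, 0.132 ]), array([0.5487, 0.0915, 0.143 ]), array([0.5484, 0.0907, 0.15  ])]
px/m 1417.7534582063233 285.12704902868364
{'rect': [257.7, 176.5, 32.6, 74.2], 'confidence': 0.73}
```

View pics/w4c.png

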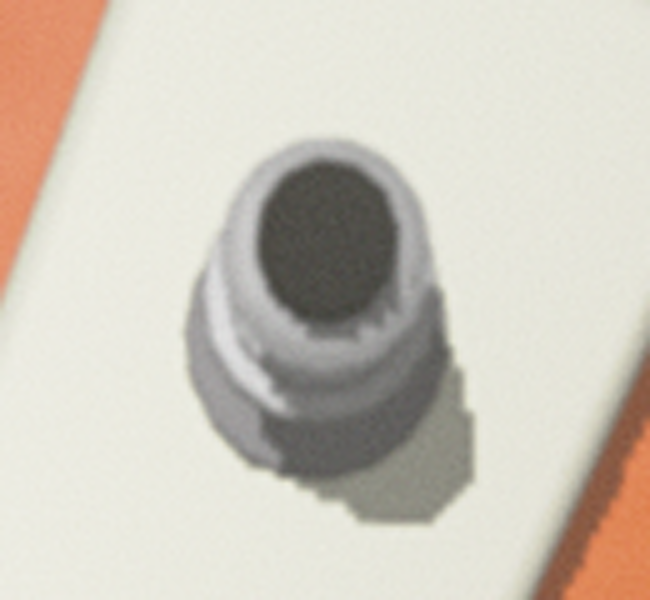

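Run:
```python
from h import *
s,r=st()
im=cv2.imread('pics/w4.png'); g=cv2.cvtColor(im,cv2.COLOR_BGR2GRAY)
print(g[128:150,250:268:4].T)
for z in (.210,.214,.218): print([ray('wrist',u,z)[:2].round(4) for u in [(258,139.5),(257.7,176),(243,150),(275,150)]])
print([ray('wrist',u,z)[:2].round(4) for u,z in [((265.4,46.1),.139),((265.2,50.3),.130)]])
```

```text
t 6.45 p [ 0.5418 -0.002   0.201 ] x [-0.019  1.    -0.001] y [ 1.     0.019 -0.001] F [-0.1 -1.2 -1.7] g 0.456
[[232 229 231 231 232 230 230 232 233 226 178 124 101 107 112 110 112 109
  111 111 112 110]
 [231 230 230 231 230 231 230 232 232 224 179 126 103 107 111 113 111 111
  115 114 108 109]
 [232 229 231 231 230 230 228 230 230 226 179 121 105 106 107 111 107 108
  109 105 110 112]
 [231 231 230 230 231 232 229 230 231 227 193 133 105 106 107 108 113 107
  107 113 106 105]
 [231 229 229 230 229 228 231 231 231 226 188 132 106 106 110 107 108 110
  107 108 111 107]]
[array([0.5401, 0.0557]), array([0.5403, 0.0361]), array([0.5322, 0.05  ]), array([0.5492, 0.0503])]
[array([0.5401, 0.056 ]), array([0.5403, 0.0369]), array([0.5324, 0.0504]), array([0.549 , 0.0508])]
[array([0.5401, 0.0562]), array([0.5403, 0.0377]), array([0.5326, 0.0509]), array([0.5487, 0.0512])]
[array([0.5441, 0.1165]), array([0.5442, 0.1157])]
```

move_arm([
  [1.4, 0.1, 0],
  [2.8, 0.2, 0],
  [3.7, 0.2, 0.3],
  [4, 0.2, 0.8],
  [4, 0.2, 1.1],
], turn=[0, 0, 0, 0, 0], jaw=[-0.6, -0.6, -0.6, -0.6, -0.6])

```text
time: 6.95
position: [0.5448, 0.1198, 0.1669]
tool_rot: [-2.196, -2.245, 0.002]
ft_force: [-0.7, -0.8, -3.4]
grip_width: 0.451
```

move_arm([
  [0, 0, 0],
  [0, 0, 0],
  [0, 0, 0],
], turn=[0, 0, 0], jaw=[-0.6, -0.6, -0.6])

```text
time: 7.25
position: [0.5461, 0.1183, 0.1689]
tool_rot: [2.2, 2.241, 0.0]
ft_force: [-0.4, -0.3, -2.2]
grip_width: 0.454
```

Run:
```python
from h import *
s,r=st(); print(np.round(s['joint_positions'],3))
c=save('scene','s5');w=save('wrist','w5')
cs=cv2.resize(c[170:270,140:270],(650,500),interpolation=cv2.INTER_CUBIC)
cv2.imwrite('pics/c5.png',cs[:,:,::-1])
P=s['position']; z=P[2]-.007
for n,q in [('cup mouth c',[P[0],P[1],z]),('cup top c',[P[0],P[1],z+.035]),('lip',[.5455,.1185,.131])]:
    u=proj('scene',q); print(n,((u-[140,170])*5).round(0))
```

```text
t 7.25 p [0.5461 0.1183 0.1689] x [-0.019  1.    -0.001] y [1.    0.019 0.001] F [-0.4 -0.3 -2.2] g 0.454
[ 0.449  0.245 -0.809  1.73   0.187  1.245 -0.387]
cup mouth c [225. 188.]
cup top c [221. 139.]
lip [229. 231.]
```

View pics/c5.png

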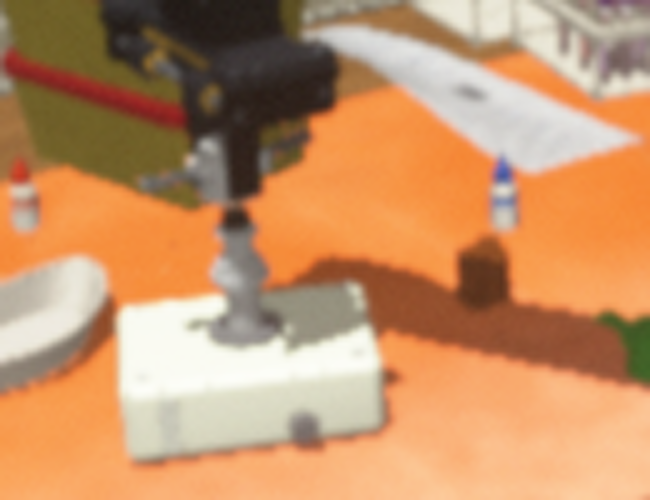

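Run:
```python
from h import *
s,r=st(); P=s['position']
f=lambda q:((proj('scene',q)-[140,170])*5).round(0)
for dx in (-.020,-.034,.02,.034):
  print(dx,[f([P[0]+dx,P[1]+dy,P[2]]) for dy in (-.0095,.0095)])
print('armtips',f([P[0],P[1]+.06,P[2]+.013]),f([P[0],P[1]-.06,P[2]+.013]))
print('d/dx',f(P+[.01,0,0])-f(P),'d/dy',f(P+[0,.01,0])-f(P),'d/dz',f(P+[0,0,.01])-f(P))
```

```text
t 7.35 p [0.546  0.119  0.1691] x [-0.02  1.   -0.  ] y [1.    0.02  0.001] F [-0.9  0.2 -1.8] g 0.456
-0.02 [array([250., 185.]), array([224., 192.])]
-0.034 [array([260., 192.]), array([233., 199.])]
0.02 [array([223., 165.]), array([196., 172.])]
0.034 [array([213., 158.]), array([187., 165.])]
armtips [135. 183.] [303. 138.]
d/dx [-7. -5.] d/dy [-14.   4.] d/dz [ -1. -14.]
```

move_arm([
  [-0.03, 0, 0.4],
  [-0.03, 0, 0.7],
  [-0.03, 0, 0.8],
  [-0.03, 0, 0.85],
  [-0.03, 0, 0.9],
], turn=[0, 0, 0, 0, 0], jaw=[-0.6, -0.6, -0.6, -0.6, -0.6])

```text
time: 7.85
position: [0.545, 0.1188, 0.1412]
tool_rot: [-2.197, -2.245, 0.002]
ft_force: [-1.0, -0.8, -0.4]
grip_width: 0.458
```

move_arm([
  [0, 0, 0.05],
  [0, 0, 0.1],
  [0, 0, 0.15],
  [0, 0, 0.15],
], turn=[0, 0, 0, 0], jaw=[-0.6, -0.6, -0.6, -0.6])

```text
time: 8.25
position: [0.5451, 0.1188, 0.1366]
tool_rot: [-2.198, -2.245, 0.002]
ft_force: [-2.4, -1.8, -2.5]
grip_width: 0.45
```

move_arm([
  [0, 0, 0.05],
  [0, 0, 0.1],
  [0, 0, 0.15],
  [0, 0, 0.15],
], turn=[0, 0, 0, 0], jaw=[-0.6, -0.6, -0.6, -0.6])

```text
time: 8.65
position: [0.5451, 0.1188, 0.1321]
tool_rot: [-2.198, -2.245, 0.001]
ft_force: [-2.7, -2.8, -2.4]
grip_width: 0.456
```

move_arm([
  [-0.02, -0.02, 0.05],
  [-0.02, -0.02, 0.1],
  [-0.02, -0.02, 0.15],
  [-0.02, -0.02, 0.15],
], turn=[0, 0, 0, 0], jaw=[-0.6, -0.6, -0.6, -0.6])

```text
time: 9.05
position: [0.545, 0.1188, 0.1278]
tool_rot: [2.197, 2.245, 0.001]
ft_force: [-1.7, -2.1, -3.3]
grip_width: 0.458
```

move_arm([
  [-0.02, 0, 0.05],
  [-0.02, 0, 0.1],
  [-0.02, 0, 0.15],
  [-0.02, 0, 0.15],
], turn=[0, 0, 0, 0], jaw=[-0.6, -0.6, -0.6, -0.6])

```text
time: 9.45
position: [0.5452, 0.1184, 0.1252]
tool_rot: [2.197, 2.245, 0.001]
ft_force: [-4.8, -1.6, 9.1]
grip_width: 0.452
```

move_arm([
  [0, 0, 0.05],
  [0, 0, 0.1],
  [0, 0, 0.1],
  [0, 0, 0.1],
], turn=[0, 0, 0, 0], jaw=[-0.6, -0.6, -0.6, -0.6])

```text
time: 9.85
position: [0.5453, 0.1184, 0.1226]
tool_rot: [2.196, 2.245, 0.001]
ft_force: [-6.7, -2.4, 11.2]
grip_width: 0.455
```

move_arm([
  [0, -0.02, 0.04],
  [0, -0.03, 0.08],
  [0, -0.03, 0.1],
  [0, -0.03, 0.1],
], turn=[0, 0, 0, 0], jaw=[-0.6, -0.6, -0.6, -0.6])

```text
time: 10.25
position: [0.5452, 0.1184, 0.1203]
tool_rot: [2.196, 2.243, 0.003]
ft_force: [-5.2, -3.3, 12.9]
grip_width: 0.455
```

move_arm([
  [0, 0, 0.04],
  [0, 0, 0.06],
  [0, 0, 0.06],
], turn=[0, 0, 0], jaw=[-0.6, -0.6, -0.6])

```text
time: 10.55
position: [0.5452, 0.1184, 0.1186]
tool_rot: [2.196, 2.243, 0.003]
ft_force: [-5.2, -2.5, 14.1]
grip_width: 0.457
```

move_arm([
  [0, 0, 0.04],
  [0, 0, 0.06],
  [0, 0, 0.06],
], turn=[0, 0, 0], jaw=[-0.6, -0.6, -0.6])

```text
time: 10.85
position: [0.5453, 0.1184, 0.1174]
tool_rot: [2.195, 2.243, 0.002]
ft_force: [-6.5, -3.5, 17.8]
grip_width: 0.456
```

move_arm([
  [0, 0, 0.03],
  [0, 0, 0.04],
  [0, 0, 0.04],
], turn=[0, 0, 0], jaw=[-0.6, -0.6, -0.6])

```text
time: 11.15
position: [0.5453, 0.1184, 0.1173]
tool_rot: [2.195, 2.243, 0.002]
ft_force: [-10.1, -3.7, 24.2]
grip_width: 0.455
```

move_arm([
  [0, 0, 0.03],
  [0, 0, 0.04],
  [0, 0, 0.04],
], turn=[0, 0, 0], jaw=[-0.6, -0.6, -0.6])

```text
time: 11.45
position: [0.5453, 0.1184, 0.1173]
tool_rot: [2.195, 2.242, 0.001]
ft_force: [-13.0, -4.4, 32.6]
grip_width: 0.453
```

move_arm([
  [0, 0, -0.04],
  [0, 0, -0.08],
  [0, 0, -0.08],
  [0, 0, -0.08],
  [0, 0, -0.08],
], turn=[0, 0, 0, 0, 0], jaw=[-0.6, -0.6, -0.5, 0, 0.5])

```text
time: 11.95
position: [0.5452, 0.1187, 0.1148]
tool_rot: [2.196, 2.244, 0.005]
ft_force: [-0.6, 0.0, 0.2]
grip_width: 0.524
```

move_arm([
  [0, 0, 0],
  [0, 0, 0],
  [0, 0, 0],
  [0, 0, -0.5],
  [0, 0, -1.5],
], turn=[0, 0, 0, 0, 0], jaw=[1, 1, 1, 1, 1])

```text
time: 12.45
position: [0.5423, 0.1176, 0.158]
tool_rot: [-2.195, -2.243, 0.005]
ft_force: [0.8, -0.1, -0.9]
grip_width: 0.947
```

move_arm([
  [0, 0, -1],
  [-0.4, 0, -2],
  [-1.0, 0, -2.5],
  [-2, 0, -2.5],
  [-2, 0, -2.5],
], turn=[0, 0, 0, 0, 0], jaw=[1, 1, 1, 1, 1])

```text
time: 12.95
position: [0.5463, 0.0529, 0.2354]
tool_rot: [2.202, 2.235, -0.001]
ft_force: [-1.1, -0.5, 0.3]
grip_width: 0.997
```

move_arm([
  [0, 0, 0],
  [0, 0, 0],
  [0, 0, 0],
], turn=[0, 0, 0], jaw=[1, 1, 1])

```text
time: 13.25
position: [0.545, 0.0594, 0.234]
tool_rot: [-2.195, -2.247, -0.0]
ft_force: [-0.2, 0.9, 0.2]
grip_width: 1.001
```

Run:
```python
from h import *
s,r=st(); print(np.round(s['joint_positions'],3))
w=save('wrist','w6'); ci=ctrl.camera_info('wrist')
for n in ('coupler','cam_left'):
    for d in ctrl.masks_of('wrist',n):
        ys,xs=np.nonzero(d['region']); print(n,round(d['confidence'],2),np.round(d['rect'],1),ray('wrist',(xs.mean(),ys.mean()),.132,ci).round(4))
sc=save('scene','s6')
cs=cv2.resize(sc[170:270,140:270],(390,300),interpolation=cv2.INTER_CUBIC)
cv2.imwrite('pics/c6.png',np.hstack([cv2.resize(w,(400,300)),cs])[:,:,::-1])
```

```text
t 13.25 p [0.545  0.0594 0.234 ] x [-0.024  1.     0.   ] y [ 1.     0.024 -0.   ] F [-0.2  0.9  0.2] g 1.001
[ 0.557  0.163 -0.787  1.667  0.117  1.36  -0.224]
coupler 0.89 [282.2 278.1  43.5  24.7] [ 0.5731 -0.0311  0.132 ]
coupler 0.87 [262.4 130.3  48.7 139.3] [0.544  0.1192 0.132 ]
coupler 0.58 [177.2 290.6  62.3  28.8] [ 0.4659 -0.0527  0.132 ]
cam_left 0.78 [262.6  86.3  19.9  45.6] [0.5435 0.1596 0.132 ]
cam_left 0.58 [200.3 298.6  28.    6.4] [ 0.4857 -0.0564  0.132 ]
```

View pics/c6.png

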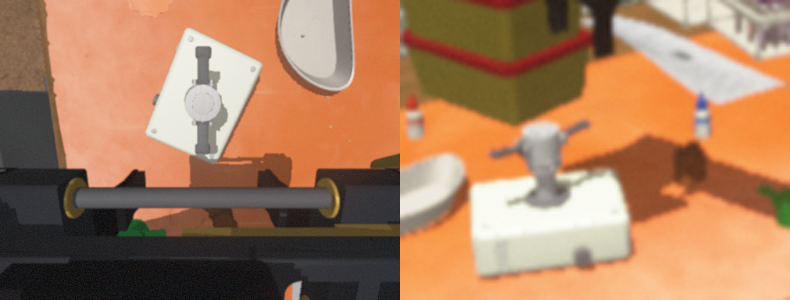

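Run:
```python
from h import *
s,r=st()
for z in (.130,.135): print([ray('wrist',u,z).round(4)[:2] for u in [(262.5,60.7),(262.5,199.5)]])
print('cuptop',ray('wrist',(259.8,131.5),.146).round(4))
im=cv2.imread('pics/w6.png'); g=cv2.cvtColor(im,cv2.COLOR_BGR2GRAY)
print(g[55:66,258:264:2].T, g[190:206,258:264:2].T)
c=cv2.HoughCircles(cv2.GaussianBlur(g[90:170,215:305],(3,3),0),cv2.HOUGH_GRADIENT,1.5,40,param1=80,param2=20,minRadius=18,maxRadius=30)
print(c+np.array([215,90,0]) if c is not None else None)
```

```text
t 13.45 p [0.5451 0.0586 0.2338] x [-0.023  1.     0.   ] y [ 1.     0.023 -0.   ] F [-0.5  0.  -0.1] g 1.002
[array([0.5455, 0.1752]), array([0.549 , 0.0513])]
[array([0.5455, 0.1743]), array([0.5489, 0.0527])]
cuptop [0.5446 0.1163 0.146 ]
[[238 240 238 220 163 124 117 122 120 125 122]
 [239 240 238 221 161 126 116 120 123 123 122]
 [239 240 236 223 159 121 116 118 123 119 122]] [[122 120 116 114 115 108 114 134 143 140 136 132 127 123 112 101]
 [118 121 116 113 115 110 116 138 137 138 134 134 134 130 121 110]
 [117 118 116 115 114 109 116 146 166 166 149 136 133 129 130 117]]
[[[260.75       132.75        24.14999962]]]
```

move_arm([
  [1, 0.05, 0],
  [1.9, 0.05, 0],
  [1.93, 0.05, 0],
  [1.93, 0.05, 0],
  [1.93, 0.05, 0],
], turn=[-1.7, -3.4, -5.1, -6.8, -8.5], jaw=[0.9, 0.9, 0.9, 0.9, 0.9])

```text
time: 13.95
position: [0.5453, 0.1165, 0.2338]
tool_rot: [-1.224, -2.893, 0.0]
ft_force: [0.7, 0.1, 0.1]
grip_width: 0.951
```

move_arm([
  [0, 0, 0],
  [0, 0, 0],
  [0, 0, 0],
  [0, 0, 0],
  [0, 0, 0],
], turn=[-1.7, -3.4, -5.1, -6.8, -8.5], jaw=[0.9, 0.9, 0.9, 0.9, 0.9])

```text
time: 14.45
position: [0.5454, 0.1161, 0.2339]
tool_rot: [-0.093, -3.14, 0.0]
ft_force: [0.3, 0.1, 0.7]
grip_width: 0.948
```

move_arm([
  [0, 0, 0.4],
  [0, 0, 0.8],
  [0, 0, 1.2],
  [0, 0, 1.5],
  [0, 0, 1.5],
], turn=[-1, -1, -1, -1, -1], jaw=[0.9, 0.9, 0.9, 0.9, 0.9])

```text
time: 14.95
position: [0.5445, 0.1156, 0.1872]
tool_rot: [0.033, -3.139, 0.001]
ft_force: [0.2, -0.3, 0.0]
grip_width: 0.952
```

Run:
```python
from h import *
s,r=st(); print(np.round(s['joint_positions'],3))
ci=ctrl.camera_info('wrist');w=save('wrist','w7')
g=cv2.cvtColor(w,cv2.COLOR_RGB2GRAY)
for n in ('coupler','cam_left'):
    for d in ctrl.masks_of('wrist',n): 
        x,y,ww,h=d['rect'];print(n,round(d['confidence'],2),np.round(d['rect'],1),ray('wrist',(x-ww/2,y),.133,ci).round(4)[:2],ray('wrist',(x+ww/2,y),.133,ci).round(4)[:2],ray('wrist',(x,y),.14,ci)[:2])
sc=save('scene','s7')
cs=cv2.resize(sc[170:270,140:270],(390,300),interpolation=cv2.INTER_CUBIC)
cv2.imwrite('pics/c7.png',np.hstack([cv2.resize(w,(400,300)),cs])[:,:,::-1])
```

```text
t 14.95 p [0.5445 0.1156 0.1872] x [-1.    -0.021  0.003] y [-0.021  1.    -0.   ] F [ 0.2 -0.3  0. ] g 0.952
[ 0.615  0.279 -1.01   1.705  0.244  1.296  1.146]
coupler 0.77 [ 79.1 193.   59.8  43.2] [ 0.5354 -0.0466] [0.5344 0.    ] [ 0.53303335 -0.01879731]
coupler 0.71 [259.  207.3 153.7  62.4] [0.5449 0.0566] [0.5424 0.1783] [0.54145762 0.11730454]
coupler 0.56 [ 24.1  60.   48.1 120.1] [ 0.44   -0.0656] [ 0.4392 -0.0321] [ 0.44080139 -0.04359624]
cam_left 0.69 [ 30.7 100.5  23.8  34.9] [ 0.4668 -0.0576] [ 0.4664 -0.0404] [ 0.46689528 -0.04368924]
cam_left 0.63 [308.9 208.8  50.4  20. ] [0.5445 0.137 ] [0.5436 0.177 ] [0.54185166 0.15560819]
```

View pics/c7.png

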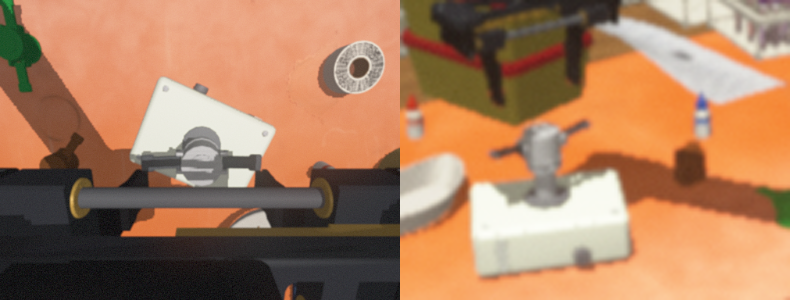

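move_arm([
  [0, 0.03, 0.6],
  [0, 0.03, 1.2],
  [0, 0.03, 1.5],
  [0, 0.03, 1.5],
], turn=[0, 0, 0, 0], jaw=[0.9, 0.9, 0.9, 0.9])

```text
time: 15.55
position: [0.5449, 0.1165, 0.1431]
tool_rot: [0.034, -3.14, 0.0]
ft_force: [-0.7, -0.2, -0.3]
grip_width: 0.95
```

move_arm([
  [0, 0, 0.08],
  [0, 0, 0.16],
  [0, 0, 0.24],
  [0, 0, 0.32],
  [0, 0, 0.4],
], turn=[0, 0, 0, 0, 0], jaw=[0.9, 0.9, 0.9, 0.9, 0.9])

```text
time: 16.05
position: [0.5464, 0.1166, 0.1342]
tool_rot: [-0.033, 3.14, -0.002]
ft_force: [-4.3, -1.7, 16.3]
grip_width: 0.953
```

move_arm([
  [0, 0, 0.06],
  [0, 0, 0.12],
  [0, 0, 0.18],
  [0, 0, 0.24],
  [0, 0, 0.3],
], turn=[0, 0, 0, 0, 0], jaw=[0.9, 0.9, 0.9, 0.9, 0.9])

```text
time: 16.55
position: [0.5467, 0.117, 0.1261]
tool_rot: [-0.033, 3.139, -0.002]
ft_force: [-4.7, -1.5, 18.2]
grip_width: 0.951
```

move_arm([
  [0, 0, 0.06],
  [0, 0, 0.12],
  [0, 0, 0.18],
  [0, 0, 0.24],
  [0, 0, 0.3],
], turn=[0, 0, 0, 0, 0], jaw=[0.9, 0.9, 0.9, 0.9, 0.9])

```text
time: 17.05
position: [0.5479, 0.1175, 0.1175]
tool_rot: [-0.034, 3.136, -0.001]
ft_force: [-0.9, -1.4, 17.2]
grip_width: 0.955
```

move_arm([
  [0, 0, 0.04],
  [0, 0, 0.08],
  [0, 0, 0.12],
  [0, 0, 0.16],
  [0, 0, 0.2],
], turn=[0, 0, 0, 0, 0], jaw=[0.9, 0.9, 0.9, 0.9, 0.9])

```text
time: 17.55
position: [0.5484, 0.1181, 0.1115]
tool_rot: [-0.034, 3.135, 0.002]
ft_force: [-2.0, 0.7, 16.0]
grip_width: 0.953
```

move_arm([
  [0, 0, 0.04],
  [0, 0, 0.08],
  [0, 0, 0.12],
  [0, 0, 0.16],
  [0, 0, 0.2],
], turn=[0, 0, 0, 0, 0], jaw=[0.9, 0.9, 0.9, 0.9, 0.9])

```text
time: 18.05
position: [0.5482, 0.1172, 0.1047]
tool_rot: [-0.033, 3.136, 0.0]
ft_force: [0.4, -0.8, 10.8]
grip_width: 0.951
```

move_arm([
  [0, 0, 0.04],
  [0, 0, 0.08],
  [0, 0, 0.12],
  [0, 0, 0.16],
  [0, 0, 0.2],
], turn=[0, 0, 0, 0, 0], jaw=[0.9, 0.9, 0.9, 0.9, 0.9])

```text
time: 18.55
position: [0.5475, 0.1176, 0.0979]
tool_rot: [-0.034, 3.137, 0.001]
ft_force: [0.3, 0.8, 7.1]
grip_width: 0.952
```

move_arm([
  [0, 0, 0.04],
  [0, 0, 0.08],
  [0, 0, 0.12],
  [0, 0, 0.16],
  [0, 0, 0.16],
], turn=[0, 0, 0, 0, 0], jaw=[0.9, 0.9, 0.9, 0.9, 0.9])

```text
time: 19.05
position: [0.5458, 0.1169, 0.0912]
tool_rot: [-0.034, 3.141, 0.0]
ft_force: [0.6, 0.2, 4.4]
grip_width: 0.95
```

Run:
```python
from h import *
s,r=st()
w=save('wrist','w8');sc=save('scene','s8')
cs=cv2.resize(sc[180:260,150:250],(500,400),interpolation=cv2.INTER_CUBIC)
cv2.imwrite('pics/c8.png',np.hstack([cv2.resize(w[:,100:400],(300,400)),cs])[:,:,::-1])
```

```text
t 19.05 p [0.5458 0.1169 0.0912] x [-1.    -0.021 -0.001] y [-0.021  1.     0.   ] F [0.6 0.2 4.4] g 0.95
```

move_arm([
  [0, 0, 0.02],
  [0, 0, 0.02],
  [0, 0, 0.02],
  [0, 0, 0.02],
  [0, 0, 0.02],
], turn=[0, 0, 0, 0, 0], jaw=[0.8, 0.7, 0.6, 0.5, 0.4], grip_force=15)

```text
time: 19.65
position: [0.5443, 0.1164, 0.0894]
tool_rot: [0.034, -3.139, 0.001]
ft_force: [0.6, 0.8, -2.6]
grip_width: 0.739
```

move_arm([
  [0, 0, 0],
  [0, 0, 0],
  [0, 0, 0],
  [0, 0, 0],
  [0, 0, 0],
], turn=[0, 0, 0, 0, 0], jaw=[0.3, 0.2, 0.1, 0, 0])

```text
time: 20.15
position: [0.5448, 0.1162, 0.0898]
tool_rot: [0.033, -3.14, 0.001]
ft_force: [0.1, -0.9, -7.3]
grip_width: 0.609
```

move_arm([
  [0, 0, 0],
  [0, 0, 0],
  [0, 0, 0],
  [0, 0, 0],
  [0, 0, 0],
], turn=[0, 0, 0, 0, 0], jaw=[0, 0, 0, 0, 0])

```text
time: 20.65
position: [0.5449, 0.1162, 0.09]
tool_rot: [0.033, -3.14, 0.001]
ft_force: [-0.9, -2.6, -10.7]
grip_width: 0.606
```

move_arm([
  [0, 0, -0.02],
  [0, 0, -0.02],
  [0, 0, -0.02],
  [0, 0, -0.02],
  [0, 0, -0.02],
], turn=[0, 0, 0, 0, 0], jaw=[0, 0, 0, 0, 0], grip_force=30)

```text
time: 21.15
position: [0.5449, 0.1164, 0.0902]
tool_rot: [0.034, -3.14, 0.0]
ft_force: [3.0, -1.8, -23.1]
grip_width: 0.603
```

move_arm([
  [0, 0, 0],
  [0, 0, 0],
  [0, 0, 0],
  [0, 0, 0],
  [0, 0, 0],
], turn=[0, 0, 0, 0, 0], jaw=[0.6, 0.9, 1, 1, 1])

```text
time: 21.65
position: [0.5463, 0.1174, 0.0923]
tool_rot: [-0.034, 3.139, 0.0]
ft_force: [0.5, -0.7, -0.9]
grip_width: 0.953
```

move_arm([
  [0, 0, -0.5],
  [0, 0, -1.5],
  [0, 0, -3],
  [0, 0, -4],
  [0, 0, -4.2],
], turn=[0, 0, 0, 0, 0], jaw=[1, 1, 1, 1, 1])

```text
time: 22.15
position: [0.5477, 0.1181, 0.2224]
tool_rot: [-0.034, 3.134, 0.001]
ft_force: [0.1, 0.1, -0.5]
grip_width: 0.999
```

Run:
```python
from h import *
s,r=st()
w=save('wrist','w9');sc=save('scene','s9')
for c in ('wrist','scene'):
  for d in ctrl.look_for(c,'coupler')[:3]: print(c,round(d['confidence'],2),np.round(d['rect']),ray(c,d['rect'][:2],.135).round(3))
cs=cv2.resize(sc[180:260,150:250],(400,320),interpolation=cv2.INTER_CUBIC)
cv2.imwrite('pics/c9.png',np.hstack([cv2.resize(w[100:292,136:376],(400,320)),cs])[:,:,::-1])
```

```text
t 22.15 p [0.5477 0.1181 0.2224] x [-1.    -0.022 -0.008] y [-0.022  1.     0.   ] F [ 0.1  0.1 -0.5] g 0.999
wrist 0.89 [257. 191.  58.  51.] [0.538 0.116 0.135]
wrist 0.87 [ 40.  56.  56. 112.] [ 0.433 -0.056  0.135]
wrist 0.69 [ 94. 188.  51.  54.] [ 0.539 -0.027  0.135]
scene 0.76 [373. 200.  19.  21.] [ 0.256 -0.474  0.135]
scene 0.51 [236. 223.  11.  10.] [0.398 0.017 0.135]
scene 0.5 [187. 220.  22.  16.] [0.509 0.132 0.135]
```

View pics/c9.png

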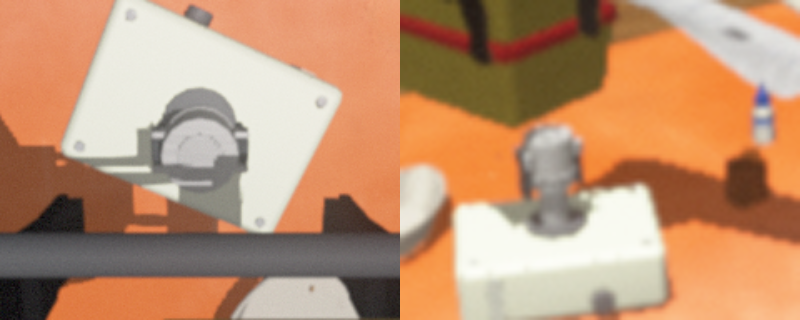

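The coupler stands upright on the adapter with both arms flush along its sides. The gripper is clear, so I'm handing in.

```bash
python3 -c "
from h import *
st(); print(ctrl.close_job())"
```

```text
t 22.35 p [0.5449 0.1165 0.2164] x [-1.    -0.021  0.001] y [-0.021  1.    -0.001] F [-0.4  0.3 -0.8] g 0.999
the job is handed in; nothing more can be done
None
```

The rinse tank is closed and the job was handed in at 22.35 s; the hand-in reports no verdict.

- **Seal:** I set the small grey coupler on the adapter and pushed it down about 9 mm at 12–18 N. It then met a hard stop, where the force rose to 33 N with no further movement.
- **Cam arms:** I let go, turned the gripper 90° and swung both arms down together at no more than about 18 N. I then squeezed them to 52.5 mm over their backs, against 53 mm when locked.
- **Final check:** The last pictures show the coupler upright with both arms flush along its sides. The gripper is about 70 mm above it and the wrist force is near zero.

**Not confirmed:**
- I can't read the joint angles or the seal value; the home and locked states come from force, travel and jaw width.
- The camera views disagreed on the adapter's y position by 3–4 mm, and I corrected for this by feel on the way down.
- The sideways force reached 13 N at the seal stop. During the last 30 N squeeze the arms pulled on the gripper with 23 N until I opened it.
- I did not re-measure the vials or the label roll. The moves stayed well clear of them.

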